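Load the sample holder under the stage clip

TASK

Load the sample holder that lies in the channel of the measuring stage: with one fingertip press the long steel press bar of the spring clip down so that the clip's foot rises, and while it is held down push the holder along the channel with the other fingertip, under the foot, until it is fully home against the end stop. Then let the bar come up so that the foot clamps the holder, and move clear. Only press and push: never grip or lift the holder, and leave the spare holder and everything else where it is.

Things in the scene. Friction and masses are not known exactly. Their poses are not given: they have to be found in the camera images.
- stage: Dark measuring stage, plate 210 x 210 x 12 mm fixed to the table. Origin: at table height on the channel's centre line; x along the channel in the push direction, y left, z up; plate spans y -115..95 mm. Its top, z = 12 mm, is the channel floor. Guide rails 5 mm high at y = +-24 mm (43 mm apart inside). Hinge lugs at x = -64 and 52, y 29..39, top z = 35 mm.
- clip (a joint): Spring clip, a rocker on an axis along the channel (stage y = 34, z = 30 mm). Value in rad: 0 at rest, grows as the press bar goes down and the foot rises, hard stop 0.42. The foot clears the holder from 0.15 on; aim for 0.2 to 0.33. Clamped on a holder it reads about 0.12. Spring: the bar's middle takes about 3 N at first, 5 to 6 N when open, the same all along the bar.
- press_bar (a point): The clip's press bar: flat steel plate 146 (along the channel) x 40 x 3 mm left of the channel. This point: centre of its top face, at stage x = -27, y = 66, z = 32 mm at rest. At rest it slopes up outward by 0.25 rad; at joint value 0.25 it is level, top at stage z = 24 mm, lower than the top of the holder's lip. A fingertip may slide along it.
- holder: The sample holder to load: aluminium plate 60 long x 40 wide x 6 mm, about 70 g, lying in the channel with 1.5 mm play each side; an upright lip across its rear edge (5 mm thick, top 22 mm above the underside, so at stage z = 34 mm); a flush dark round sample in its top. Origin: centre of the underside; x towards its nose (the end stop), z up.
- nose (a point): Middle of the lower front edge of the holder, 30 mm ahead of its origin. Home when it meets stop.
- lip (a point): Middle of the rear face of the holder's lip, 11 mm above its underside, the place to push; 30 mm behind the holder's origin, so at stage x = 0 when home.
- stop (a point): Bottom of the end stop's face on the channel's centre line: stage x = 60, y = 0, z = 12 mm. Axes as the stage. The stop is 10 mm high; behind it stands a white reading head, 36 mm high above the table.
- foot (a point): Centre of the underside of the clip's foot, a steel block 14 x 14 mm (stage x 30..44, y -12..2 mm) under an arm that crosses the channel from the left. At rest it is 2 mm above the channel floor and blocks the holder.
- spare: Bystander: spare holder, same shape as the holder, on the stage plate right of the channel. Origin: centre of its underside.
- vial: Bystander: amber vial, 22 mm diameter, 42 mm high, left of the stage. Origin: centre of its underside.
- dish: Bystander: shallow glass dish, 80 mm diameter, 18 mm high, near the stage's left corner on the robot's side. Origin: centre of its underside.
- driver: Bystander: screwdriver 150 mm long, lying right of the stage.
- tipbox: Bystander: white divided box, 85 x 120 x 45 mm. Origin: centre of its underside.
- flask1: Bystander: glass bottle with a cap, 56 mm diameter, 110 mm high. Origin: centre of its underside.
- flask2: Bystander: glass bottle like the other. Origin: centre of its underside.
- beaker: Bystander: glass beaker, 68 mm diameter, 85 mm high. Origin: centre of its underside.
There are look-alikes about, which are no part of the job. What is shaped like the holder but turquoise is not meant.

How it is judged:
On the way, in this order (a step that is already met when the one before it is completed fails the run):
1. a fingertip holds the press bar down and the clip is open, the holder not yet under the foot (value of joint clip above 0.14 rad and contact force between the fingers and clip above 0.5 N and x of nose in the frame of stop below -0.028 m), for 0.1 s.
2. the holder's nose is well past the foot, the bar still held down by a finger while another pushes the holder (value of joint clip above 0.12 rad and contact force between the fingers and clip above 0.5 N and contact force between the fingers and holder above 0.05 N and x of nose in the frame of stop above -0.02 m).
At the end, for the whole second after the job is handed in: The holder lies flat in the channel, at rest, its nose within 3 mm of the end stop, and the released clip rests on it (joint between 0.09 and 0.15 rad) (x of nose in the frame of stop above -0.003 m and value of joint clip between 0.09 and 0.15 rad and linear speed of holder below 0.01 m/s and z of holder in the frame of stage below 0.014 m and angle between holder's own z axis and vertical below 0.05 rad); the robot touches nothing.
It fails at once if the holder is lifted more than 8 mm off the channel floor or tipped by more than 0.25 rad (z of holder in the frame of stage above 0.02 m or angle between holder's own z axis and vertical above 0.25 rad).
It fails at once if the spare holder or another bystander is moved more than 15 mm (distance of any of spare, vial, dish, driver, tipbox, flask1, flask2, beaker from where it was at the start of the episode above 0.015 m).
It also fails if it takes over 40 s, if anything falls off the work surface, if the arm or the gripper's body presses on something with over 40 N, if the wrist force passes 120 N, or if a joint passes its speed limit or range.

ROBOT

A 6-joint arm with a two-finger parallel gripper is mounted at the origin on the work surface. World frame = base frame: x ahead of the robot, y to its left, z up, the work surface at z = 0. Lengths are in m, angles in rad, forces in N, time in s.
With the tool pointing down it reaches from about 0.425 to 0.95 m from the base axis. Payload 3.5 kg.
Tool frame: the origin (TCP) lies at the very end of the fingers, on their centre line; the grasp point (between the pads) lies 19 mm behind it; x points along the fingers, y is the direction in which the jaws open and shut, and the axes are right-handed (so a half turn about x gives the same grasp; the last joint's range is limited). The gripper opens to 85 mm and grips with 20 to 120 N. Pads are 22 mm wide; open, the fingers measure 114 mm over their backs; the gripper's body (76 mm by 85 mm) begins 54 mm behind the grasp point. The pads swing forward as they close: fully open they stand 13 mm farther back than shut.
Start: joints at [1.02, 0.286, 1.577, -0, 1.279, -0.15], TCP at [0.263, 0.622, 0.231] pointing down, gripper open.
Joint ranges: [-2.77, 2.77], [-0.9, 2.22], [0.21, 2.48], [-1.53, 4.67], [0.24, 2.81], [-2.84, 2.84]. Speed limits (rad/s): [2.79, 2.79, 3.14, 3.14, 3.14, 3.14].

INTERFACE

Orientations are given as a unit quaternion [x, y, z, w].
In Python, from workcell import arm gives the robot as it stands. The module is installed in compiled form; this text tells all that it offers.
- The arm moves only by the shell command python3 -m inch 'ROWS' [FORCE]. ROWS is JSON, a list of rows, each a list of 7 numbers: the shift along the tool's x, y, z in m, then the turn, a rotation vector about the tool's x, y, z in degrees, then the closure, from 0 (fully open) to 1 (shut). In form: [[tx, ty, tz, wx, wy, wz, fingers], ...]. A call has 1 to 5 rows; each row shifts and turns the commanded pose from where the row before left it, along the tool's axes as they then stand; what a row does not reach is not made up. A row lasts 1/12 s, in which the tool goes at most 41.7 mm and 7.16 degrees, less where a joint would pass 70% of its speed; a pose out of reach is approached as far as the arm can. A call with a gripper value outside its range is refused whole. The fingers move at their own pace and stop on an object; FORCE is the grip in N (left out, the last holds). Time passes only in rows, so rows that do not move let the fingers close. It gives the time, the measured TCP pose, the force and the opening at its end, in the units of the state.
- arm.state(): the state, without advancing time (a new reading comes with each control period).
- arm.snapshot(name): name is "side" or "top" or "wrist"; returns (picture, depth): 420x560x3 uint8, blue, green, red; 420x560 float32, m along the optical axis (not along the pixel's ray), 0 where there is no reading.
- arm.camera_model(name): a dict with "camera_matrix" (3x3 intrinsics, pixels), "k1" (the pictures are not rectified: a ray, as slopes to the right and down, at radius r is drawn at 1 + k1 r^2 times it, then the intrinsics apply), "position" and "attitude" of the camera in the world; the wrist camera has in their place "tool_from_camera" (4x4, takes a point from camera to tool coordinates, whose origin is the TCP and whose axes are the tool frame's). Camera axes: x right, y down, z forward; pixel columns grow to the right and rows downward; lengths in m; the calibration is good to about 2 mm. A picture is of the moment at which its call begins: read the wrist's pose just before it. camera_model takes no time and is no camera call.
- arm.sign_off(): hands the job in, once; it reports no verdict.
The state is a dict: "time": time; "joint_pos": joint angles; "joint_vel": joint speeds; "joint_torque": joint torques, N m; "ee_pos": TCP position; "eef_rot": TCP orientation; "ft_force": force on the tool from outside, world axes, zero at the start; "wrist_torque": the same for the moment, N m; "finger_gap": finger opening in m.
Only numpy, scipy, OpenCV 4.12 (cv2) and the standard library are available. Lean on these libraries where they do the work, as an engineer would, in place of code of your own. Each camera call takes 0.05 s, during which the arm holds its last target.

## Working session

There is one attempt and no reset: what is moved stays moved. The work goes in short steps, Python scripts to look and compute and a shell command to move; the robot and the scene stay as the last step left them, time stands still between calls to the robot, and variables do not carry over. Pictures are saved under pics/ and viewed, and the job is handed in when it is done.

```bash
mkdir -p pics; ls
python3 - <<'E'
from workcell import arm
import cv2
print(arm.state())
for n in("top","side"):
    print(n,arm.camera_model(n))
    p,d=arm.snapshot(n); cv2.imwrite(f"pics/{n}0.png",p)
    import numpy as np; np.savez(f"{n}0.npz",p=p,d=d)
print(arm.camera_model("wrist"))
E
```

```text
pics
{'time': 0.0, 'joint_pos': array([ 1.02001554e+00,  2.87210409e-01,  1.57817417e+00, -1.62877941e-05,
        1.27859952e+00, -1.50007142e-01]), 'joint_vel': array([-1.83607910e-03,  1.11118265e-03, -6.04674373e-04, -9.63151007e-04,
       -7.89885675e-05,  9.61662832e-04]), 'joint_torque': array([ 7.58037877e-04, -4.05967176e+01, -2.92635638e+01, -1.07434532e-04,
        5.64973147e-03, -4.42018219e-06]), 'ee_pos': array([0.26297155, 0.62095488, 0.22991888]), 'eef_rot': array([ 0.13995074,  0.69324222, -0.14154278,  0.69267211]), 'ft_force': array([ 0.73755435, -0.47991158, -0.46222644]), 'wrist_torque': array([ 0.05715976,  0.01434604, -0.0409477 ]), 'finger_gap': 0.08521014248728823}
top {'camera_matrix': array([[467.42799944,   0.        , 282.97201896],
       [  0.        , 467.42799944, 212.82675625],
       [  0.        ,   0.        ,   1.        ]]), 'k1': 0.027380136251433318, 'position': array([ 0.34289416, -0.00158201,  1.22329496]), 'attitude': array([-0.7036194 ,  0.70476334, -0.05500021,  0.07213433])}
side {'camera_matrix': array([[454.61772689,   0.        , 283.37721506],
       [  0.        , 454.61772689, 209.27662867],
       [  0.        ,   0.        ,   1.        ]]), 'k1': -0.07107340892425602, 'position': array([ 0.32963178, -0.96038266,  0.75961857]), 'attitude': array([ 0.88270132, -0.09160316,  0.05084038, -0.45810752])}
{'camera_matrix': array([[327.33902396,   0.        , 278.92118899],
       [  0.        , 327.33902396, 209.26096644],
       [  0.        ,   0.        ,   1.        ]]), 'k1': -0.07548371643500232, 'tool_from_camera': array([[ 1.10299638e-03, -3.20618711e-01,  9.47207699e-01,
        -1.43387851e-01],
       [ 9.99999356e-01,  6.06632172e-04, -9.59132881e-04,
         7.03678960e-04],
       [-2.67090717e-04,  9.47208147e-01,  3.20619173e-01,
        -8.17872205e-02],
       [ 0.00000000e+00,  0.00000000e+00,  0.00000000e+00,
         1.00000000e+00]])}
```

View pics/top0.png

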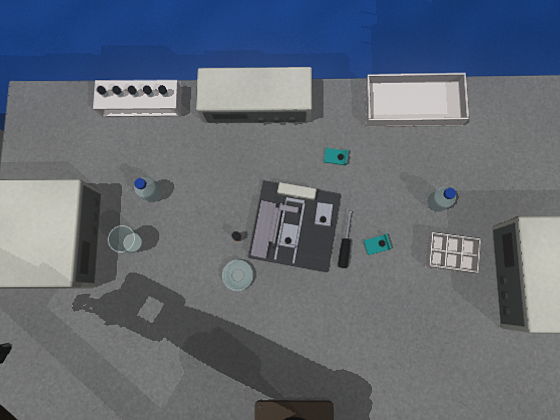

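View pics/side0.png

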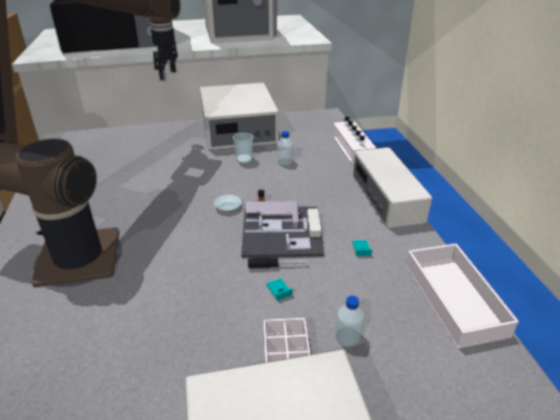

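Top view: stage at about (295,226), channel pointing up the picture (away from the robot), with the reading head at (297,190), press bar at (266,230), holder at (289,237), and spare at (324,214). I'll enlarge it and measure.

```bash
cat > h.py <<'E'
import numpy as np, cv2
from scipy.spatial.transform import Rotation as R
from workcell import arm
def cam(n,st=None):
    m=arm.camera_model(n)
    if n=="wrist":
        st=st or arm.state(); T=np.eye(4);T[:3,:3]=R.from_quat(st['eef_rot']).as_matrix();T[:3,3]=st['ee_pos']
        T=T@m['tool_from_camera']; return m['camera_matrix'],m['k1'],T[:3,3],T[:3,:3]
    return m['camera_matrix'],m['k1'],np.array(m['position']),R.from_quat(m['attitude']).as_matrix()
def rays(c,uv):
    K,k,p,A=c; uv=np.atleast_2d(np.float64(uv))
    s=cv2.undistortPoints(uv.reshape(-1,1,2),K,np.array([k,0,0,0,0.]))[:,0]
    return np.c_[s,np.ones(len(s))]@A.T
def onz(c,uv,z):
    r=rays(c,uv); p=c[2]; return p+r*((z-p[2])/r[:,2])[:,None]
def proj(c,X):
    K,k,p,A=c; q=(np.atleast_2d(X)-p)@A; s=q[:,:2]/q[:,2:]; s=s*(1+k*(s**2).sum(1))[:,None]
    return s@K[:2,:2].T+K[:2,2]
E
python3 - <<'E'
from h import *
p=np.load('top0.npz')['p']
cv2.imwrite('pics/topz.png',cv2.resize(p[165:285,215:375],None,fx=5,fy=5,interpolation=cv2.INTER_CUBIC))
E
```

```text
(no output)
```

View pics/topz.png

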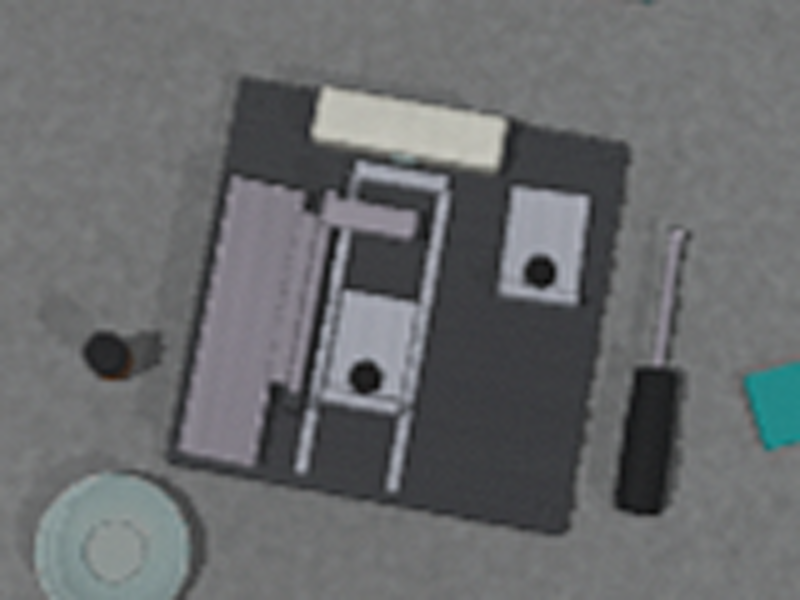

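```bash
cat > fit.py <<'E'
from h import *
c=cam('top')
def z(a): return (np.array(a)+.5)/5-.5+[215,165]
cor=onz(c,z([(240,77),(630,147),(568,533),(168,460)]),.012)
TL,TR,BR,BL=cor[:,:2]
print(cor.round(4), [np.linalg.norm(a-b).round(4) for a,b in((TL,TR),(TR,BR),(BR,BL),(BL,TL))])
x=(TL-BL)+(TR-BR); y=(TL-TR)+(BL-BR); y=np.array([y[1],-y[0]]) # rot -90 -> x
d=x/np.linalg.norm(x)+y/np.linalg.norm(y); d/=np.linalg.norm(d); n=np.array([-d[1],d[0]])
print('yaw deg',np.degrees(np.arctan2(d[1],d[0])))
cen=cor[:,:2].mean(0); O=cen+n*.010   # y centre = -10mm
def st(a,h): q=onz(c,z(a),h)[:,:2]-O; return np.c_[q@d,q@n].round(4)
print('centre/O',cen,O)
print('rails near end',st([(302,472),(394,490)],.017),'stopend',st([(355,165),(448,180)],.022))
print('bar near end in/out',st([(253,465)],.027),st([(178,455)],.037),'far',st([(305,190)],.027),st([(232,178)],.037))
print('foot arm',st([(325,193),(418,215),(415,237),(322,222)],.035))
print('lip top',st([(322,404),(403,412)],.034),'nose',st([(343,290),(418,300)],.018))
print('head',st([(320,87),(505,120),(500,170),(312,135)],.036))
E
python3 fit.py
```

```text
[[ 0.6528  0.0824  0.012 ]
 [ 0.6135 -0.1245  0.012 ]
 [ 0.4106 -0.0883  0.012 ]
 [ 0.4484  0.1181  0.012 ]] [np.float64(0.2106), np.float64(0.2061), np.float64(0.2099), np.float64(0.2075)]
yaw deg -10.282040027622426
centre/O [ 0.53129577 -0.00305895] [0.53308071 0.00678046]
rails near end [[-0.0974  0.0246]
 [-0.0981 -0.0237]] stopend [[ 0.0656  0.0262]
 [ 0.0661 -0.0233]]
bar near end in/out [[-0.0991  0.0494]] [[-0.1015  0.0871]] far [[0.0468 0.0492]] [[0.0445 0.087 ]]
foot arm [[ 0.0455  0.0381]
 [ 0.0425 -0.0114]
 [ 0.0308 -0.0119]
 [ 0.0302  0.0369]]
lip top [[-0.0627  0.0199]
 [-0.0595 -0.0216]] nose [[-0.0004  0.0207]
 [ 0.0013 -0.0188]]
head [[ 0.1005  0.0508]
 [ 0.0998 -0.0472]
 [ 0.0731 -0.0491]
 [ 0.0745  0.0503]]
```

Measurements match the given sizes: the plate corners are 207–210 mm apart, the bar runs −100..46, and the foot sits at 30..44. The holder's nose is at stage x≈0 and its lip at about −60. Next I'll plan the approach pose.

```bash
cat >> h.py <<'E'
O=np.array([0.53308,0.00678]); yaw=np.radians(-10.28)
S=R.from_euler('z',yaw).as_matrix()
def w2s(X): return (np.atleast_2d(X)-[O[0],O[1],0])@S
def s2w(X): return np.atleast_2d(X)@S.T+[O[0],O[1],0]
def plan(target_s, sign=None, st=None):
    st=st or arm.state(); A=R.from_quat(st['eef_rot']).as_matrix(); p=st['ee_pos']
    print('t',st['time'],'tcp stage mm',(w2s(p)*1000).round(1),'F',np.array(st['ft_force']).round(2),'gap',round(st['finger_gap'],4))
    y=S[:,1]; 
    if A[:,1]@y<0: y=-y
    x=np.array([0,0,-1.]); T=np.c_[x,y,np.cross(x,y)]
    print('tool axes in stage: y',(S.T@A[:,1]).round(3),'z',(S.T@A[:,2]).round(3))
    rv=R.from_matrix(A.T@T).as_rotvec(degrees=True)
    dw=s2w(target_s)[0]-p
    print('shift in present tool axes mm',(A.T@dw*1000).round(1),'in aligned axes',(T.T@dw*1000).round(1),'turn deg',rv.round(2))
E
python3 -c "
from h import *
plan([-.080,.034,.12])"
```

```text
t 0.1 tcp stage mm [[-375.4  556.2  230.1]] F [-0.37 -0.56 -0.47] gap 0.0853
tool axes in stage: y [ 0.22   0.976 -0.002] z [ 0.976 -0.22  -0.   ]
shift in present tool axes mm [ 110.9 -444.4  402.8] in aligned axes [ 110.1 -522.2  295.4] turn deg [-12.68  -0.03   0.12]
```

```bash
python3 -m inch '[[0,0,0,-6.34,0,0,0.33],[0,0,0,-6.34,0,0,0.33],[0,-0.0326,0.0185,0,0,0,0.33],[0,-0.0326,0.0185,0,0,0,0.33],[0,-0.0326,0.0185,0,0,0,0.33]]'
python3 -m inch '[[0,-0.0326,0.0185,0,0,0,0.33],[0,-0.0326,0.0185,0,0,0,0.33],[0,-0.0326,0.0185,0,0,0,0.33],[0,-0.0326,0.0185,0,0,0,0.33],[0,-0.0326,0.0185,0,0,0,0.33]]'
python3 -m inch '[[0,-0.0326,0.0185,0,0,0,0.33],[0,-0.0326,0.0185,0,0,0,0.33],[0,-0.0326,0.0185,0,0,0,0.33],[0,-0.0326,0.0185,0,0,0,0.33],[0,-0.0326,0.0185,0,0,0,0.33]]'
python3 -c "
from h import *
plan([-.080,.034,.13])"
```

```text
time: 0.52
ee_pos: [0.3002, 0.5141, 0.2302]
eef_rot: [0.062, 0.705, -0.063, 0.704]
ft_force: [0.6, -0.1, 0.1]
finger_gap: 0.0574
time: 0.93
ee_pos: [0.3622, 0.3366, 0.2308]
eef_rot: [0.063, 0.704, -0.063, 0.704]
ft_force: [0.9, -0.2, -0.0]
finger_gap: 0.0573
time: 1.35
ee_pos: [0.4241, 0.1598, 0.231]
eef_rot: [0.063, 0.704, -0.063, 0.704]
ft_force: [1.8, 0.5, -0.2]
finger_gap: 0.0569
t 1.35 tcp stage mm [[-134.5  131.1  231. ]] F [ 1.78  0.48 -0.16] gap 0.0569
tool axes in stage: y [-0.  1. -0.] z [ 1.  0. -0.]
shift in present tool axes mm [101.  -97.2  54.5] in aligned axes [101.  -97.1  54.5] turn deg [ 0.01 -0.01  0.  ]
```

```bash
python3 -m inch '[[0,-0.0323,0.0182,0,0,0,0.33],[0,-0.0323,0.0182,0,0,0,0.33],[0,-0.0323,0.0182,0,0,0,0.33],[0.03,0,0,0,0,0,0.33],[0.03,0,0,0,0,0,0.33]]'
python3 -m inch '[[0.03,0,0,0,0,0,0.33],[0,0,0,0,0,0,0.33],[0,0,0,0,0,0,0.33]]'
python3 - <<'E'
from h import *
plan([-.080,.034,.07])
s=arm.state(); p,d=arm.snapshot('wrist'); cv2.imwrite('pics/w1.png',p); np.savez('w1.npz',p=p,d=d)
c=cam('wrist',s)
pts={'lipref':(-.06,0,.034),'nose':(0,0,.018),'barN':(-.1,.066,.032),'barF':(.046,.066,.032),'stop':(.06,0,.022),'foot':(.037,-.005,.03),'TCP':w2s(s['ee_pos'])[0]}
for k,v in pts.items(): print(k,proj(c,s2w(v)).round(0))
E
```

```text
time: 1.77
ee_pos: [0.4629, 0.0541, 0.1726]
eef_rot: [0.065, 0.702, -0.065, 0.706]
ft_force: [0.3, -0.4, -0.2]
finger_gap: 0.057
time: 2.02
ee_pos: [0.4591, 0.0566, 0.1397]
eef_rot: [0.063, 0.706, -0.063, 0.702]
ft_force: [0.2, 0.1, 0.4]
finger_gap: 0.0573
t 2.0167 tcp stage mm [[-81.7  35.8 139.7]] F [0.21 0.11 0.43] gap 0.0573
tool axes in stage: y [ 0.  1. -0.] z [ 1.    -0.    -0.005]
shift in present tool axes mm [69.7 -1.8  2. ] in aligned axes [69.7 -1.8  1.7] turn deg [-0.01 -0.29  0.02]
lipref [[235. 232.]]
nose [[240. 285.]]
barN [[317. 184.]]
barF [[311. 335.]]
stop [[242. 340.]]
foot [[235. 326.]]
TCP [[278. 273.]]
```

View pics/w1.png

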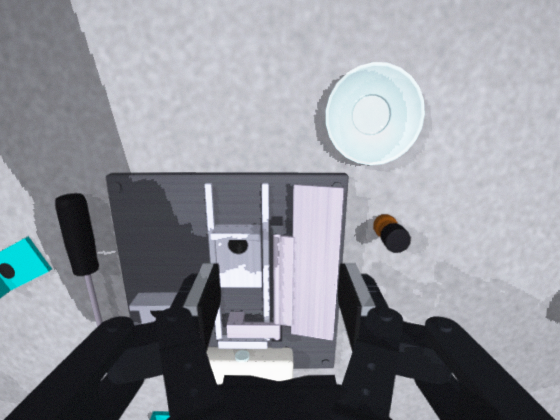

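The wrist picture agrees with the plan: lip at (237,232), nose edge at (240,287), bar at (318,185)–(313,338), and the fingertips at (212,268) and (345,268), on either side of the hinge. Descending now.

```bash
python3 -m inch '[[0.03,0,0,0,0,0,0.33],[0.03,0,0,0,0,0,0.33],[0.02,0,0,0,0,0,0.33],[0,0,0,0,0,0,0.33],[0,0,0,0,0,0,0.33]]'
python3 -m inch '[[0,0,0,0,0,0,0.33],[0,0,0,0,0,0,0.33]]'
python3 - <<'E'
from h import *
plan([-.080,.034,.024])
s=arm.state(); p,d=arm.snapshot('wrist'); cv2.imwrite('pics/w2.png',p)
p,d=arm.snapshot('side'); cv2.imwrite('pics/s2.png',cv2.resize(p[180:270,200:350],None,fx=5,fy=5,interpolation=cv2.INTER_CUBIC))
E
```

```text
time: 2.48
ee_pos: [0.4617, 0.0567, 0.0627]
eef_rot: [0.063, 0.704, -0.063, 0.705]
ft_force: [0.4, 0.5, -0.5]
finger_gap: 0.0572
time: 2.65
ee_pos: [0.463, 0.0564, 0.0641]
eef_rot: [0.063, 0.702, -0.063, 0.706]
ft_force: [-0.1, -0.6, 1.3]
finger_gap: 0.0571
t 2.65 tcp stage mm [[-77.8  36.3  64.1]] F [-0.14 -0.62  1.3 ] gap 0.0571
tool axes in stage: y [-0.  1.  0.] z [1.    0.    0.005]
shift in present tool axes mm [40.1 -2.4 -2.4] in aligned axes [40.1 -2.3 -2.2] turn deg [ 0.02  0.3  -0.02]
```

View pics/w2.png

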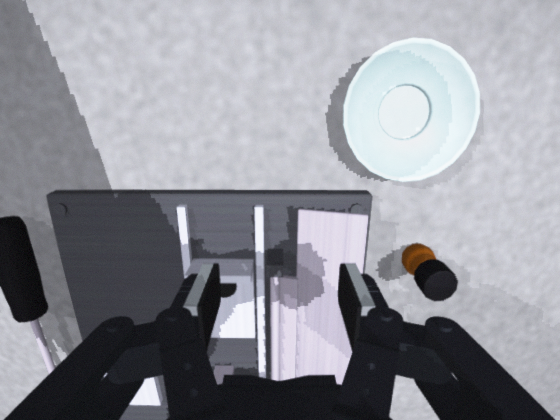

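View pics/s2.png

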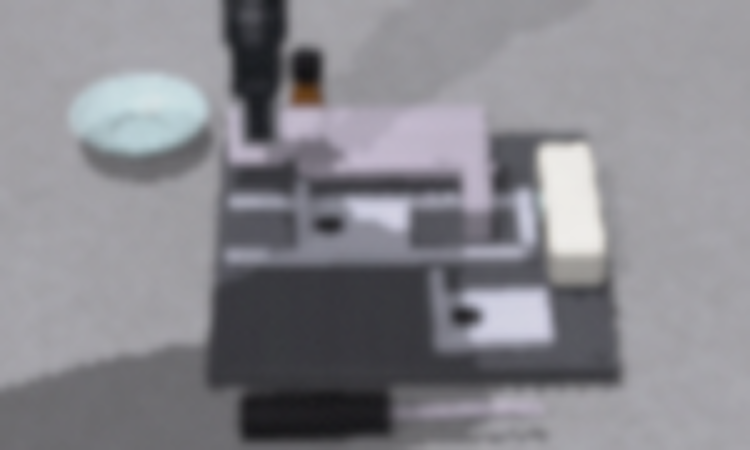

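The pusher finger (203,268) lines up with the channel behind the lip, and the bar finger (355,268) is over the bar. Now the last part of the descent, with force checks.

```bash
python3 -m inch '[[0.008,-0.001,-0.001,0,0,0,0.33],[0.008,-0.001,-0.001,0,0,0,0.33],[0,0,0,0,0,0,0.33],[0,0,0,0,0,0,0.33]]'
python3 -m inch '[[0.004,0,0,0,0,0,0.33],[0,0,0,0,0,0,0.33],[0,0,0,0,0,0,0.33]]'
python3 -m inch '[[0.004,0,0,0,0,0,0.33],[0,0,0,0,0,0,0.33],[0,0,0,0,0,0,0.33]]'
python3 -m inch '[[0.004,0,0,0,0,0,0.33],[0,0,0,0,0,0,0.33],[0,0,0,0,0,0,0.33]]'
python3 - <<'E'
from h import *
plan([-.080,.034,.024])
s=arm.state(); p,d=arm.snapshot('wrist'); cv2.imwrite('pics/w3.png',p)
p,d=arm.snapshot('side'); cv2.imwrite('pics/s3.png',cv2.resize(p[180:270,200:350],None,fx=5,fy=5,interpolation=cv2.INTER_CUBIC))
E
```

```text
time: 3.08
ee_pos: [0.4573, 0.0549, 0.0443]
eef_rot: [0.063, 0.705, -0.063, 0.703]
ft_force: [0.1, -0.9, 0.2]
finger_gap: 0.0569
time: 3.33
ee_pos: [0.4583, 0.0549, 0.0411]
eef_rot: [0.063, 0.704, -0.063, 0.704]
ft_force: [0.1, -0.6, 0.4]
finger_gap: 0.0572
time: 3.58
ee_pos: [0.4582, 0.0549, 0.0371]
eef_rot: [0.063, 0.704, -0.063, 0.704]
ft_force: [0.6, -0.2, 0.4]
finger_gap: 0.057
time: 3.83
ee_pos: [0.4581, 0.0549, 0.033]
eef_rot: [0.063, 0.705, -0.063, 0.704]
ft_force: [0.4, 0.9, 0.4]
finger_gap: 0.0571
t 3.8333 tcp stage mm [[-82.3  34.   33. ]] F [0.39 0.92 0.38] gap 0.0571
tool axes in stage: y [ 0.  1. -0.] z [ 1.    -0.    -0.001]
shift in present tool axes mm [9.  0.  2.3] in aligned axes [9.  0.  2.3] turn deg [-0.   -0.04  0.  ]
```

View pics/w3.png

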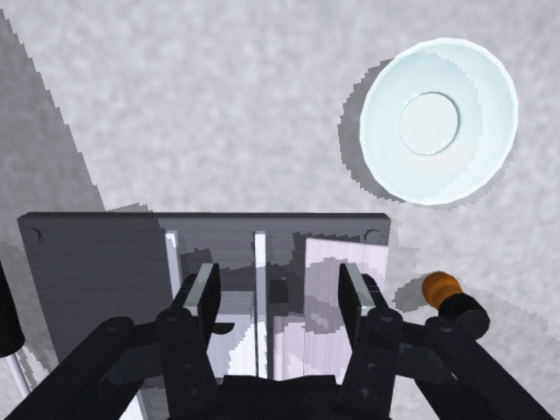

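View pics/s3.png

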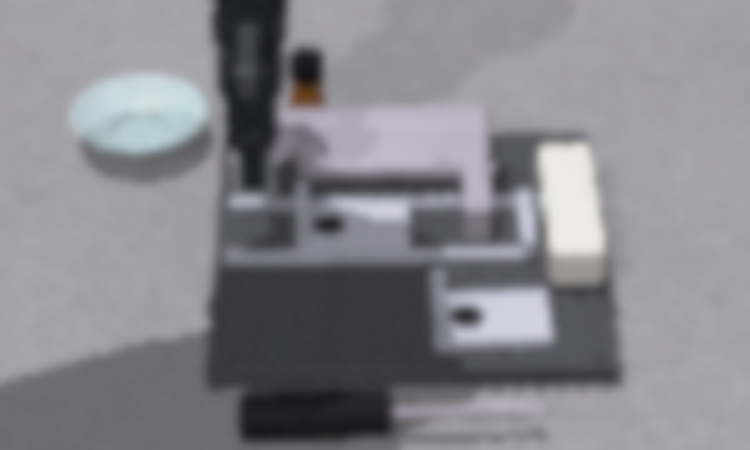

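The pusher fingertip is behind the lip (side view: tip at (253,185), lip at (303,215)). No contact force yet, so I continue down in small steps.

```bash
for i in 1 2; do :; done
python3 -m inch '[[0.003,0,0,0,0,0,0.33],[0,0,0,0,0,0,0.33],[0,0,0,0,0,0,0.33]]'
python3 -m inch '[[0.003,0,0,0,0,0,0.33],[0,0,0,0,0,0,0.33],[0,0,0,0,0,0,0.33]]'
python3 -m inch '[[0.002,0,0,0,0,0,0.33],[0,0,0,0,0,0,0.33],[0,0,0,0,0,0,0.33]]'
```

```text
time: 4.18
ee_pos: [0.4582, 0.0549, 0.0301]
eef_rot: [0.063, 0.704, -0.063, 0.704]
ft_force: [0.0, 0.9, 0.3]
finger_gap: 0.0571
time: 4.43
ee_pos: [0.4588, 0.0549, 0.0277]
eef_rot: [0.063, 0.704, -0.063, 0.705]
ft_force: [-0.6, 0.8, 2.8]
finger_gap: 0.0574
time: 4.68
ee_pos: [0.4588, 0.0549, 0.0256]
eef_rot: [0.064, 0.704, -0.063, 0.705]
ft_force: [-0.2, 1.3, 3.8]
finger_gap: 0.0572
```

Contact came at TCP z≈28.5 mm. Clip value 0.25 should need about 10.7 mm more travel, so TCP z≈18.

```bash
python3 -m inch '[[0.002,0,0,0,0,0,0.33],[0.002,0,0,0,0,0,0.33],[0,0,0,0,0,0,0.33],[0,0,0,0,0,0,0.33]]'
python3 -m inch '[[0.002,0,0,0,0,0,0.33],[0.002,0,0,0,0,0,0.33],[0,0,0,0,0,0,0.33],[0,0,0,0,0,0,0.33]]'
python3 - <<'E'
from h import *
plan([-.080,.034,.0175])
s=arm.state(); p,d=arm.snapshot('wrist'); cv2.imwrite('pics/w4.png',p)
p,d=arm.snapshot('side'); cv2.imwrite('pics/s4.png',cv2.resize(p[180:270,200:350],None,fx=5,fy=5,interpolation=cv2.INTER_CUBIC))
E
```

```text
time: 5.02
ee_pos: [0.4588, 0.0548, 0.0215]
eef_rot: [0.063, 0.704, -0.063, 0.705]
ft_force: [0.7, 1.0, 3.6]
finger_gap: 0.0572
time: 5.35
ee_pos: [0.4588, 0.0543, 0.0176]
eef_rot: [0.063, 0.704, -0.064, 0.704]
ft_force: [-0.2, -2.7, 5.7]
finger_gap: 0.0572
t 5.35 tcp stage mm [[-81.6  33.5  17.6]] F [-0.23 -2.68  5.71] gap 0.0572
tool axes in stage: y [-0.001  1.    -0.001] z [1.    0.001 0.001]
shift in present tool axes mm [0.1 0.5 1.6] in aligned axes [0.1 0.5 1.6] turn deg [0.03 0.04 0.07]
```

View pics/w4.png

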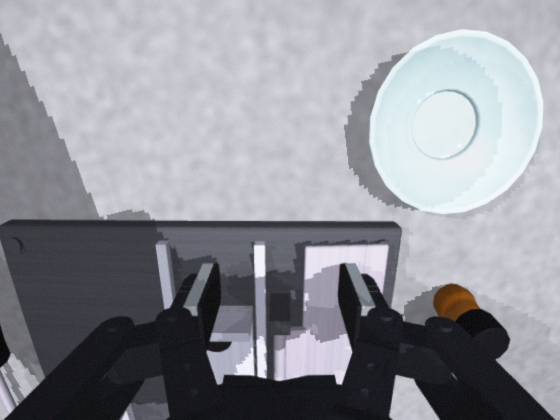

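View pics/s4.png

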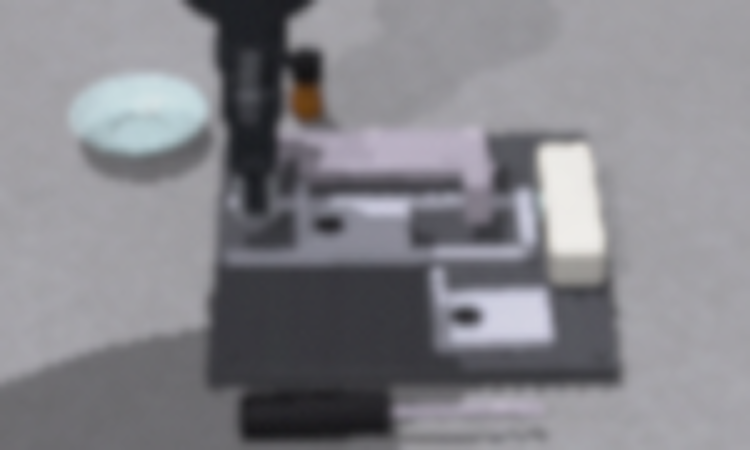

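Run:
```python
from h import *
c=cam('side')
for q in (0,.15,.2,.25,.3,.35,.42):
    r=R.from_euler('z',-q).as_matrix()[:2,:2]
    f=lambda y,z:(r@[y-.034,z-.030])+[.034,.030]
    o=f(.034+.0514,.03695); ft=f(-.012,.014)
    uv=proj(c,s2w([[.046,*o],[.044,*ft]]))
    print(q,(o*1000).round(1),((uv-[200,180]+.5)*5-.5).round(0).tolist())
```

```text
0 [85.4 36.9] [[483.0, 101.0], [488.0, 237.0]]
0.15 [85.9 29.2] [[483.0, 112.0], [489.0, 229.0]]
0.2 [85.8 26.6] [[483.0, 116.0], [489.0, 226.0]]
0.25 [85.5 24. ] [[483.0, 120.0], [489.0, 222.0]]
0.3 [85.2 21.4] [[483.0, 124.0], [489.0, 219.0]]
0.35 [84.7 18.9] [[483.0, 128.0], [489.0, 215.0]]
0.42 [83.8 15.4] [[483.0, 134.0], [489.0, 210.0]]
```

Run:
```python
from h import *
for n in('s2','s4'):
    g=cv2.imread(f'pics/{n}.png',0).astype(int)
    print(n,'bar',[ (r,int(g[r,400:440].mean())) for r in range(88,150,4)])
    print(n,'foot',[ (r,int(g[r,472:486].mean())) for r in range(200,262,4)])
```

```text
s2 bar [(88, 148), (92, 148), (96, 148), (100, 152), (104, 161), (108, 171), (112, 179), (116, 184), (120, 187), (124, 188), (128, 188), (132, 187), (136, 186), (140, 186), (144, 186), (148, 186)]
s2 foot [(200, 180), (204, 174), (208, 159), (212, 139), (216, 124), (220, 116), (224, 114), (228, 113), (232, 112), (236, 107), (240, 106), (244, 123), (248, 150), (252, 164), (256, 150), (260, 122)]
s4 bar [(88, 147), (92, 147), (96, 146), (100, 146), (104, 146), (108, 148), (112, 150), (116, 153), (120, 156), (124, 161), (128, 167), (132, 173), (136, 177), (140, 180), (144, 181), (148, 180)]
s4 foot [(200, 126), (204, 127), (208, 127), (212, 124), (216, 120), (220, 108), (224, 88), (228, 70), (232, 63), (236, 64), (240, 79), (244, 113), (248, 148), (252, 163), (256, 150), (260, 121)]
```

The bar edge dropped about 21.5 zoomed pixels, which gives a clip value of about 0.28: open and inside the target range. The bar is held at 5.7 N. Now pushing.

```bash
python3 -m inch '[[0,0,0.004,0,0,0,0.33],[0,0,0.004,0,0,0,0.33],[0,0,0.004,0,0,0,0.33],[0,0,0.004,0,0,0,0.33],[0,0,0,0,0,0,0.33]]'
python3 -m inch '[[0,0,0.004,0,0,0,0.33],[0,0,0.004,0,0,0,0.33],[0,0,0.004,0,0,0,0.33],[0,0,0,0,0,0,0.33],[0,0,0,0,0,0,0.33]]'
python3 - <<'E'
from h import *
plan([-.011,.034,.0175])
p,d=arm.snapshot('side'); cv2.imwrite('pics/s5.png',cv2.resize(p[180:270,200:350],None,fx=5,fy=5,interpolation=cv2.INTER_CUBIC))
E
```

```text
time: 5.87
ee_pos: [0.4721, 0.0524, 0.0164]
eef_rot: [0.063, 0.707, -0.063, 0.702]
ft_force: [-3.3, 1.8, 5.8]
finger_gap: 0.057
time: 6.28
ee_pos: [0.4838, 0.0504, 0.0164]
eef_rot: [0.063, 0.706, -0.063, 0.702]
ft_force: [-3.9, 1.1, 5.7]
finger_gap: 0.0572
t 6.2833 tcp stage mm [[-56.2  34.1  16.4]] F [-3.9   1.07  5.72] gap 0.0572
tool axes in stage: y [-0.  1. -0.] z [ 1.     0.    -0.006]
shift in present tool axes mm [-1.4 -0.1 45.2] in aligned axes [-1.1 -0.1 45.2] turn deg [ 0.03 -0.33  0.  ]
```

View pics/s5.png

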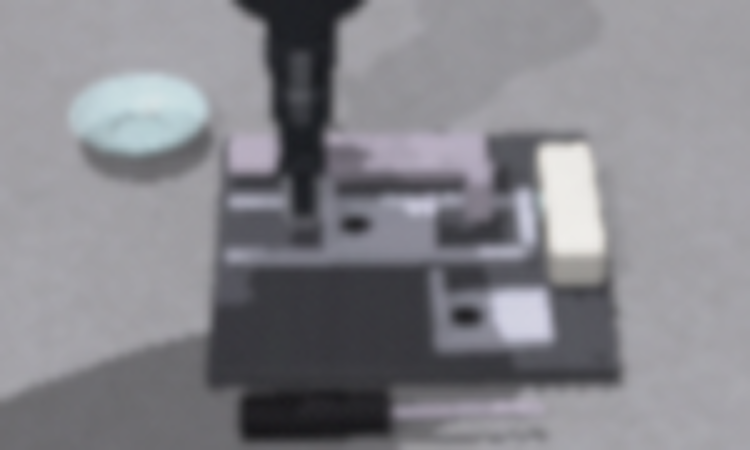

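The holder slides: its lip went from column 303 to 327, with the bar still down and its nose now near the foot. Continuing.

```bash
python3 -m inch '[[-0.001,0,0.004,0,0,0,0.33],[0,0,0.004,0,0,0,0.33],[0,0,0.004,0,0,0,0.33],[0,0,0.004,0,0,0,0.33],[0,0,0,0,0,0,0.33]]'
python3 -m inch '[[0,0,0.004,0,0,0,0.33],[0,0,0.004,0,0,0,0.33],[0,0,0.004,0,0,0,0.33],[0,0,0.004,0,0,0,0.33],[0,0,0,0,0,0,0.33]]'
python3 - <<'E'
from h import *
plan([-.011,.034,.0175])
p,d=arm.snapshot('side'); cv2.imwrite('pics/s6.png',cv2.resize(p[180:270,200:350],None,fx=5,fy=5,interpolation=cv2.INTER_CUBIC))
E
```

```text
time: 6.75
ee_pos: [0.4995, 0.0475, 0.0173]
eef_rot: [0.063, 0.707, -0.063, 0.702]
ft_force: [-3.1, 0.8, 6.0]
finger_gap: 0.0571
time: 7.17
ee_pos: [0.5154, 0.0446, 0.0173]
eef_rot: [0.063, 0.706, -0.063, 0.702]
ft_force: [-3.1, 1.9, 5.3]
finger_gap: 0.0571
t 7.1667 tcp stage mm [[-24.1  34.1  17.3]] F [-3.09  1.93  5.32] gap 0.0571
tool axes in stage: y [-0.  1. -0.] z [ 1.     0.    -0.006]
shift in present tool axes mm [-0.3 -0.1 13.1] in aligned axes [-0.2 -0.1 13.1] turn deg [ 0.03 -0.35  0.01]
```

View pics/s6.png

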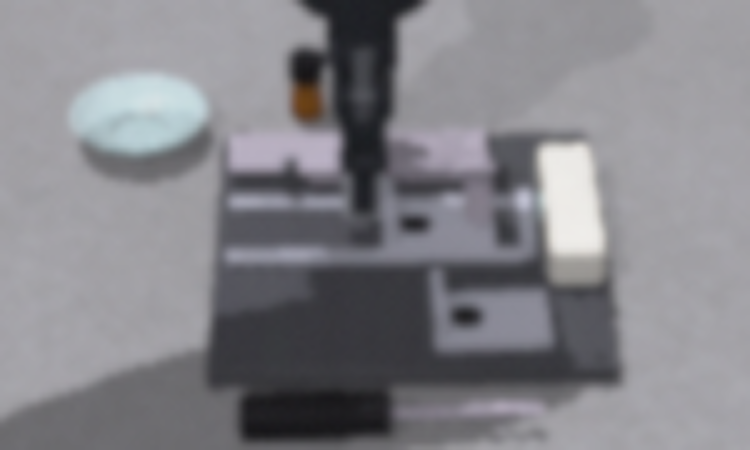

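The nose (column 497) is past the foot (478), and a gap of about 22 zoomed pixels remains to the stop at 519. I'll finish in small steps until the force rises.

```bash
python3 -m inch '[[0,0,0.003,0,0,0,0.33],[0,0,0.003,0,0,0,0.33],[0,0,0.002,0,0,0,0.33],[0,0,0,0,0,0,0.33]]'
python3 -m inch '[[0,0,0.002,0,0,0,0.33],[0,0,0,0,0,0,0.33],[0,0,0,0,0,0,0.33]]'
python3 -m inch '[[0,0,0.001,0,0,0,0.33],[0,0,0,0,0,0,0.33],[0,0,0,0,0,0,0.33]]'
```

```text
time: 7.55
ee_pos: [0.523, 0.0432, 0.0172]
eef_rot: [0.063, 0.707, -0.063, 0.702]
ft_force: [-4.0, 1.1, 5.2]
finger_gap: 0.0569
time: 7.8
ee_pos: [0.5246, 0.0429, 0.0172]
eef_rot: [0.063, 0.707, -0.063, 0.702]
ft_force: [-3.9, 0.7, 4.9]
finger_gap: 0.057
time: 8.05
ee_pos: [0.5254, 0.0428, 0.0171]
eef_rot: [0.063, 0.707, -0.063, 0.702]
ft_force: [-4.1, 2.2, 4.6]
finger_gap: 0.0574
```

```bash
python3 -m inch '[[0,0,0.001,0,0,0,0.33],[0,0,0,0,0,0,0.33],[0,0,0,0,0,0,0.33]]'
python3 -m inch '[[0,0,0.001,0,0,0,0.33],[0,0,0,0,0,0,0.33],[0,0,0,0,0,0,0.33]]'
python3 -m inch '[[0,0,0.001,0,0,0,0.33],[0,0,0,0,0,0,0.33],[0,0,0,0,0,0,0.33]]'
python3 - <<'E'
from h import *
plan([-.011,.034,.0175])
p,d=arm.snapshot('side'); cv2.imwrite('pics/s7.png',cv2.resize(p[180:270,200:350],None,fx=5,fy=5,interpolation=cv2.INTER_CUBIC))
E
```

```text
time: 8.3
ee_pos: [0.5263, 0.0426, 0.0171]
eef_rot: [0.063, 0.707, -0.063, 0.702]
ft_force: [-3.8, 1.1, 5.9]
finger_gap: 0.057
time: 8.55
ee_pos: [0.5273, 0.0424, 0.0171]
eef_rot: [0.063, 0.707, -0.063, 0.702]
ft_force: [-4.7, 1.7, 5.1]
finger_gap: 0.0576
time: 8.8
ee_pos: [0.5283, 0.0423, 0.0171]
eef_rot: [0.063, 0.707, -0.063, 0.702]
ft_force: [-4.9, 1.9, 4.2]
finger_gap: 0.057
t 8.8 tcp stage mm [[-11.   34.1  17.1]] F [-4.92  1.93  4.24] gap 0.057
tool axes in stage: y [-0.001  1.    -0.   ] z [ 1.     0.001 -0.007]
shift in present tool axes mm [-0.4 -0.1  0. ] in aligned axes [-0.4 -0.1  0. ] turn deg [ 0.04 -0.43  0.02]
```

View pics/s7.png

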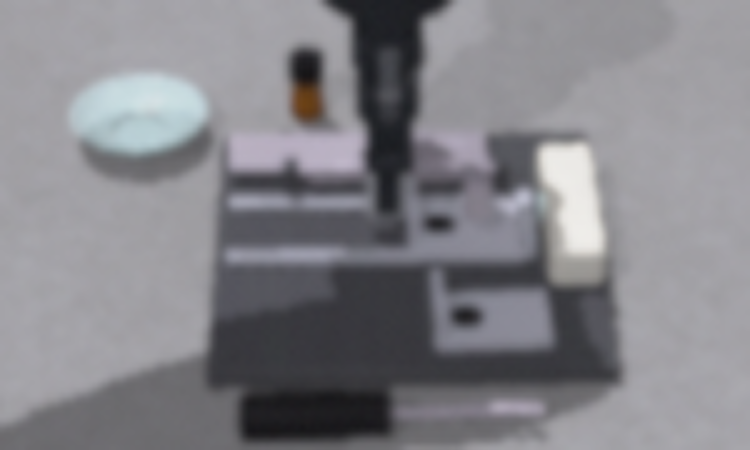

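The nose appears close to the stop (column 520), but the force has not risen. I keep going in 1 mm steps.

```bash
python3 -m inch '[[0,0,0.001,0,0,0,0.33],[0,0,0,0,0,0,0.33],[0,0,0,0,0,0,0.33]]'
python3 -m inch '[[0,0,0.001,0,0,0,0.33],[0,0,0,0,0,0,0.33],[0,0,0,0,0,0,0.33]]'
```

```text
time: 9.1
ee_pos: [0.5285, 0.0422, 0.017]
eef_rot: [0.063, 0.708, -0.063, 0.701]
ft_force: [-6.8, 1.1, 7.4]
finger_gap: 0.0572
time: 9.35
ee_pos: [0.5286, 0.0422, 0.0169]
eef_rot: [0.063, 0.709, -0.063, 0.7]
ft_force: [-8.4, 1.7, 8.9]
finger_gap: 0.0574
```

Position stalled and force is rising, so the holder is against the stop. Backing the fingertip off the lip with the bar still held, then letting the bar up.

```bash
python3 -m inch '[[0,0,-0.002,0,0,0,0.33],[0,0,-0.003,0,0,0,0.33],[0,0,-0.003,0,0,0,0.33],[0,0,0,0,0,0,0.33]]'
python3 - <<'E'
from h import *
plan([-.011,.034,.0175])
p,d=arm.snapshot('side'); cv2.imwrite('pics/s8.png',cv2.resize(p[180:270,200:350],None,fx=5,fy=5,interpolation=cv2.INTER_CUBIC))
p,d=arm.snapshot('wrist'); cv2.imwrite('pics/w8.png',p)
E
```

```text
time: 9.68
ee_pos: [0.5266, 0.0427, 0.0191]
eef_rot: [0.064, 0.703, -0.063, 0.706]
ft_force: [3.2, 0.9, 4.4]
finger_gap: 0.0572
t 9.6833 tcp stage mm [[-12.8  34.2  19.1]] F [3.18 0.94 4.44] gap 0.0572
tool axes in stage: y [0.001 1.    0.001] z [ 1.    -0.001  0.004]
shift in present tool axes mm [ 1.6 -0.2  1.8] in aligned axes [ 1.6 -0.2  1.8] turn deg [-0.03  0.21 -0.03]
```

View pics/s8.png

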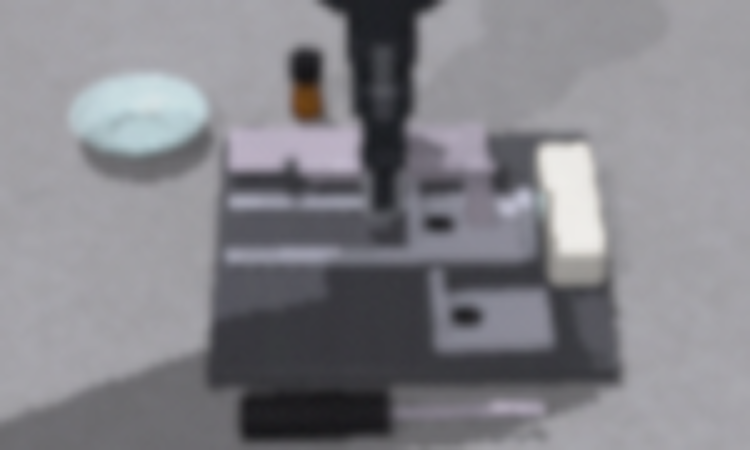

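View pics/w8.png

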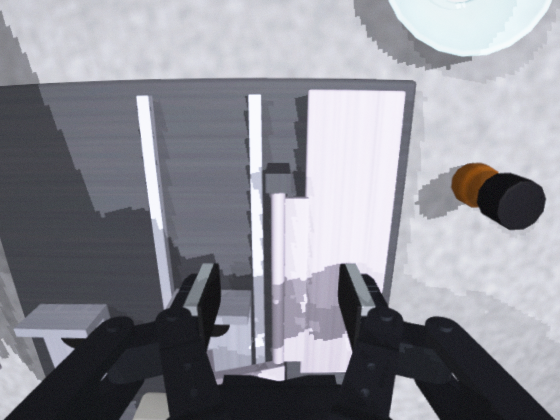

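The tip has backed off about 2 mm and the holder stayed (sample at (437,222) in both views). A bit more retreat, then up.

```bash
python3 -m inch '[[0,0,-0.002,0,0,0,0.33],[0,0,-0.002,0,0,0,0.33],[0,0,0,0,0,0,0.33]]'
python3 -m inch '[[-0.003,0,0,0,0,0,0.33],[-0.003,0,0,0,0,0,0.33],[-0.003,0,0,0,0,0,0.33],[-0.003,0,0,0,0,0,0.33],[0,0,0,0,0,0,0.33]]'
python3 -m inch '[[-0.01,0,0,0,0,0,0.33],[-0.02,0,0,0,0,0,0.33],[-0.03,0,0,0,0,0,0.33],[-0.03,0,0,0,0,0,0.33],[-0.03,0,0,0,0,0,0.33]]'
python3 -m inch '[[0,0,-0.03,0,0,0,0.33],[0,0,-0.03,0,0,0,0.33],[0,0,0,0,0,0,0.33],[0,0,0,0,0,0,0.33]]'
python3 - <<'E'
from h import *
plan([-.08,.034,.13])
p,d=arm.snapshot('side'); cv2.imwrite('pics/s9.png',cv2.resize(p[180:270,200:350],None,fx=5,fy=5,interpolation=cv2.INTER_CUBIC))
s=arm.state(); p,d=arm.snapshot('wrist'); cv2.imwrite('pics/w9.png',p)
c=cam('wrist',s); print('pred lip0, lip -3mm, noseTop, stop', proj(c,s2w([[0,0,.034],[-.003,0,.034],[.06,0,.018],[.06,0,.022]])).round(1).tolist())
E
```

```text
time: 10.03
ee_pos: [0.5217, 0.0432, 0.0186]
eef_rot: [0.063, 0.704, -0.064, 0.705]
ft_force: [3.2, -0.9, 4.5]
finger_gap: 0.0573
time: 10.45
ee_pos: [0.5196, 0.0436, 0.0295]
eef_rot: [0.063, 0.706, -0.063, 0.703]
ft_force: [0.8, 0.2, -0.2]
finger_gap: 0.0571
time: 10.87
ee_pos: [0.5202, 0.0435, 0.1513]
eef_rot: [0.063, 0.705, -0.063, 0.703]
ft_force: [0.2, -0.0, -1.1]
finger_gap: 0.0572
time: 11.2
ee_pos: [0.4605, 0.0545, 0.15]
eef_rot: [0.063, 0.705, -0.063, 0.704]
ft_force: [0.3, 0.2, 0.2]
finger_gap: 0.0578
t 11.2 tcp stage mm [[-79.9  34.  150. ]] F [0.27 0.23 0.16] gap 0.0578
tool axes in stage: y [-0.001  1.    -0.   ] z [ 1.     0.001 -0.001]
shift in present tool axes mm [20.  -0.  -0.1] in aligned axes [20.  -0.  -0.1] turn deg [ 0.03 -0.07  0.02]
pred lip0, lip -3mm, noseTop, stop [[241.4, 284.1], [241.3, 281.2], [245.5, 326.4], [245.1, 329.0]]
```

View pics/s9.png

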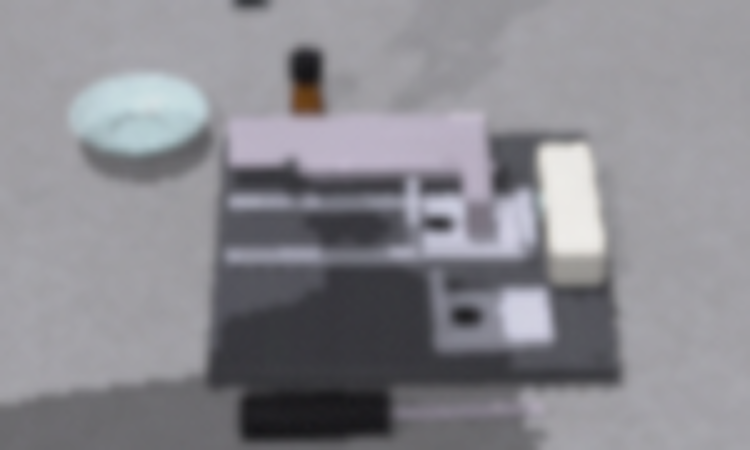

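View pics/w9.png

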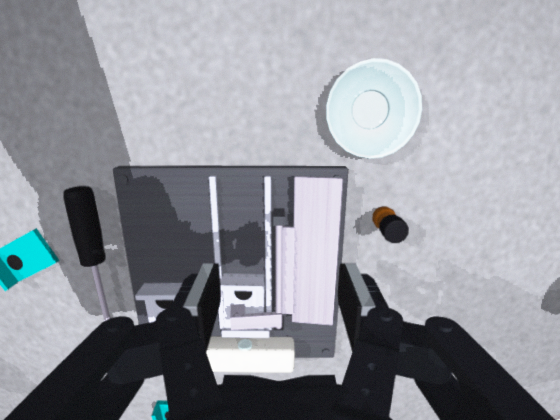

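The clip's bar edge at row 114 lies between rest (105) and open (128), as it should when clamped. I'll check the nose gap closely.

Run:
```python
from h import *
p=cv2.imread('pics/w9.png'); cv2.imwrite('pics/w9z.png',cv2.resize(p[265:355,195:300],None,fx=6,fy=6,interpolation=cv2.INTER_CUBIC))
q,d=arm.snapshot('top'); cv2.imwrite('pics/t9z.png',cv2.resize(q[165:285,215:375],None,fx=5,fy=5,interpolation=cv2.INTER_CUBIC))
s=cv2.imread('pics/s9.png',0).astype(int); print([(r,int(s[r,400:440].mean())) for r in range(92,136,4)])
```

```text
[(92, 147), (96, 146), (100, 147), (104, 149), (108, 154), (112, 161), (116, 171), (120, 178), (124, 181), (128, 183), (132, 183)]
```

View pics/w9z.png

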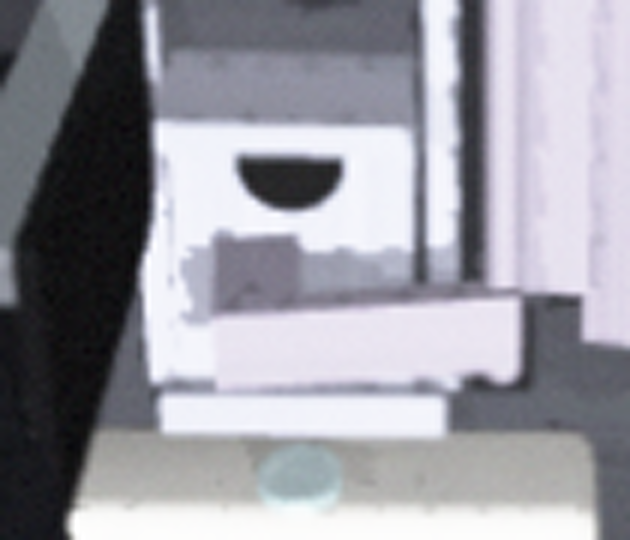

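View pics/t9z.png

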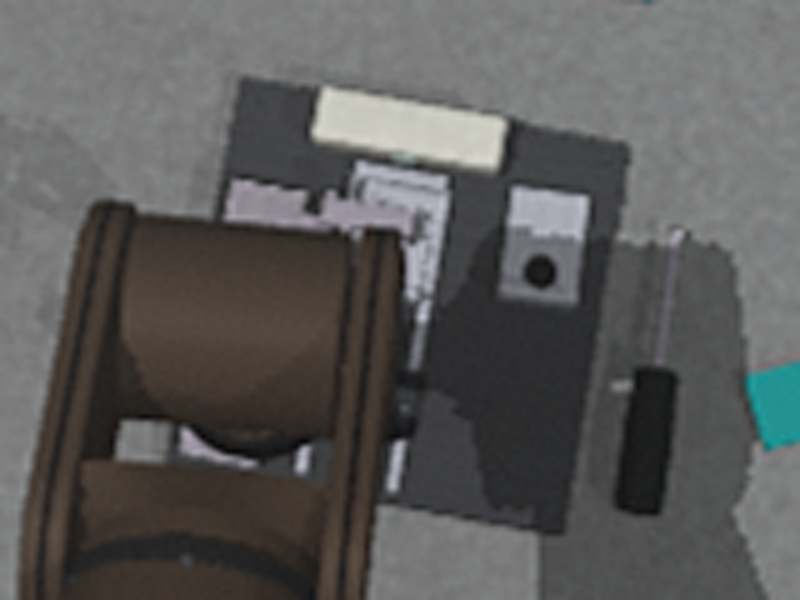

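Wrist view: only a hairline seam, about one pixel (≤1 mm), remains between nose and stop at (300,387). The clip foot rests on the plate at (255,270), the spare is unmoved at (545,245) in the top view, and the arm is clear. Handing in.

```bash
python3 -c "
from workcell import arm
print(arm.sign_off())"
```

```text
the job is handed in; nothing more can be done
None
```

The sample holder is loaded: it sits against the end stop with the clip clamped on it. The job was handed in at about 11.3 s; sign-off gives no verdict.

- **Pressing:** I held the press bar down with one fingertip, at about 5 N for most of the push. The side view put the clip at about 0.28 rad before the push.
- **Pushing:** The other fingertip pushed the holder about 60 mm under the foot. At the stop the arm stalled and the horizontal force rose from about 4 N to 8 N.
- **Release:** I backed the pushing fingertip off the lip, let the bar come up, and moved the tool clear to about 150 mm height.

**Last checks:**
- The seam between nose and stop is about one pixel, so 1 mm or less.
- The bar's edge in the side view puts the clip at about 0.12 rad, the clamped value.
- The wrist force reads about zero, so the robot is touching nothing.
- The spare holder, vial, dish and screwdriver look unmoved. I did not re-measure the tip box, flasks or beaker at the end, but the arm never came close to them.

No check failed or disagreed. The clip angles come from a blurry side picture, so treat them as good to about 0.03 rad.

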